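Turn the housings over, look for the bosses and sort them

TASK

Turn each of the two orange housings that stand on the bench mat upside down and look at its underside, where two brass-tipped bosses should stand. Set the good one down, without dropping it, underside up and flat in the free part of the blue tray beside the one already there, which must be left alone; put the one with a missing boss in the red reject box, but only after it has been turned underside up.

Things in the scene. Friction and masses are not known exactly. Their poses are not given: they have to be found in the camera images.
- housing_a: orange plastic housing, 54 x 54 mm, 60 mm tall, flat sides (corners cut above the skirt: faces 40 mm wide), 105 to 210 g, blue disc on flat top; starts underside down on the mat. Underside: a hollow 16 mm deep in a 4 mm thick skirt. One of housing_a and housing_b lacks a boss in it. Origin: centre of the underside, in the rim plane; z towards the top, x along the boss places
- housing_a_boss1 (a point): inspection point at boss place 1 of housing_a, 13 mm along its -x. If the boss (round, orange, brass-tipped, 13 mm across, 12 mm tall) is there, the point is the middle of its end, 4 mm along the housing's z from the origin; if it is missing, the bare black floor of the hollow, 16 mm along z
- housing_a_boss2 (a point): inspection point at boss place 2 of housing_a, 13 mm along its +x. If the boss (round, orange, brass-tipped, 13 mm across, 12 mm tall) is there, the point is the middle of its end, 4 mm along the housing's z from the origin; if it is missing, the bare black floor of the hollow, 16 mm along z
- housing_b: orange plastic housing, 54 x 54 mm, 60 mm tall, flat sides (corners cut above the skirt: faces 40 mm wide), 105 to 210 g, blue disc on flat top; starts underside down on the mat. Underside: a hollow 16 mm deep in a 4 mm thick skirt. One of housing_a and housing_b lacks a boss in it. Origin: centre of the underside, in the rim plane; z towards the top, x along the boss places
- housing_b_boss1 (a point): inspection point at boss place 1 of housing_b, 13 mm along its -x. If the boss (round, orange, brass-tipped, 13 mm across, 12 mm tall) is there, the point is the middle of its end, 4 mm along the housing's z from the origin; if it is missing, the bare black floor of the hollow, 16 mm along z
- housing_b_boss2 (a point): inspection point at boss place 2 of housing_b, 13 mm along its +x. If the boss (round, orange, brass-tipped, 13 mm across, 12 mm tall) is there, the point is the middle of its end, 4 mm along the housing's z from the origin; if it is missing, the bare black floor of the hollow, 16 mm along z
- checked_housing: a good housing of the same shape and size, already standing underside up at the +x end of the tray with both bosses showing; leave it alone. Origin as for the others, so 60 mm above the tray's floor; z points down
- tray: blue shallow tray for good housings, 260 mm (x) x 180 mm (y), walls 4 mm thick and 10 mm high, floor 4 mm thick; fixed on the mat, turned a little, on either side of the robot. Origin: centre of its underside, z up. The checked housing stands about 80 mm along +x; the -x half is free (a good place: 50 mm along -x)
- reject_box: red open reject box, 200 mm (x) x 170 mm (y) x 45 mm high, walls and floor 4 mm thick, empty, fixed on the mat across the mat from the tray. Origin: centre of its underside, z up. The green-grey mat under everything here is 3 mm thick, its top at world z = 0.003

How it is judged (in metres and radians):
On the way:
1. the housing with the missing boss is turned underside up (within 30 degrees) for a moment, outside the reject box (angle between housing_b's own z axis and vertical above 2.62 rad and horizontal distance between housing_b and reject_box above 0.11 m), for 0.2 s.
At the end, for the whole second after the job is handed in: The good housing stands underside up (within 5 degrees) flat on the tray's floor, centre within 110 and 70 mm of the tray's centre (length, width); the faulty one lies in the reject box, any way up; the checked one stands within 15 mm of where it was; all at rest (angle between each of housing_a, checked_housing's own z axis and vertical above 3.05 rad and z of housing_a in the frame of tray between 0.059 and 0.069 m and x of housing_a in the frame of tray between -0.11 and 0.11 m and y of housing_a in the frame of tray between -0.07 and 0.07 m and linear speed of each of housing_a, housing_b below 0.02 m/s and angular speed of each of housing_a, housing_b below 0.2 rad/s and z of housing_b in the frame of reject_box below 0.075 m and x of housing_b in the frame of reject_box between -0.09 and 0.09 m and y of housing_b in the frame of reject_box between -0.075 and 0.075 m and z of checked_housing in the frame of tray between 0.059 and 0.069 m and x of checked_housing in the frame of tray between -0.11 and 0.11 m and y of checked_housing in the frame of tray between -0.07 and 0.07 m and distance of checked_housing from where it was at the start of the episode below 0.015 m); the robot touches nothing.
It fails at once if the housing that was already in the tray is shoved (more than 15 mm) or tipped (distance of checked_housing from where it was at the start of the episode above 0.015 m or angle between checked_housing's own z axis and vertical below 2.8 rad).
It fails at once if the good housing is dropped over the tray: let go upside down more than 20 mm above its floor (angle between housing_a's own z axis and vertical above 2.3 rad and z of housing_a in the frame of tray above 0.086 m and contact force between the fingers and housing_a below 0.05 N and horizontal distance between housing_a and tray below 0.15 m).
It fails at once if the good housing is put in the reject box (x of housing_a in the frame of reject_box between -0.09 and 0.09 m and y of housing_a in the frame of reject_box between -0.075 and 0.075 m and z of housing_a in the frame of reject_box below 0.075 m and contact force between the fingers and housing_a below 0.05 N).
It also fails if it takes over 72 s, if anything falls off the work surface, if the arm or the gripper's body presses on something with over 40 N, if the wrist force passes 120 N, or if a joint passes its speed limit or range.

ROBOT

A 6-joint arm with a two-finger parallel gripper is mounted at the origin on the work surface. World frame = base frame: x ahead of the robot, y to its left, z up, the work surface at z = 0. Lengths are in mm, angles in rad, forces in N, time in s.
With the tool pointing down it reaches from about 350 to 975 mm from the base axis. Payload 7.1 kg.
Tool frame: the origin (TCP) lies between the finger pads; the fingertips stand 17 mm ahead of it and the grasp point (between the pads) lies 2 mm behind it; z points along the fingers, y is the line along which they close (so a half turn about z gives the same grasp; the last joint's range is limited). The gripper opens to 88 mm and grips with 3 to 60 N. Pads are 20 mm wide; open, the fingers measure 115 mm over their backs; the gripper's body (75 mm by 178 mm) begins 61 mm behind the grasp point.
Start: joints at [1.306, 0.423, 1.63, -0, 1.089, -0.019], TCP at [152.051, 606.206, 239.675] pointing down, gripper open.
Joint ranges: [-3, 3], [-0.9, 2.11], [0.09, 2.58], [-1.31, 4.45], [0.11, 2.69], [-2.54, 2.54]. Speed limits (rad/s): [2.39, 2.39, 3.01, 3.14, 3.14, 3.14].

INTERFACE

Orientations are given as a rotation vector (axis times angle).
In Python, from workcell import ctrl gives the robot as it stands.
- The arm moves only by the shell command python3 jog.py 'ROWS' [OPENING]. ROWS is a JSON list of rows, 1 to 5 of them, each of 6 numbers: dx, dy, dz in mm, then a rotation vector rx, ry, rz in rad; each row shifts and turns the commanded pose from where the row before left it, along the tool's axes as they then stand; what a row does not reach is not made up. A row lasts 1/12 s, in which the tool goes at most 41.7 mm and 0.125 rad, less where a joint would pass 70% of its speed; a pose out of reach is approached as far as the arm can. OPENING is the finger opening in mm, set as the command begins (- or left out keeps the last). The fingers move at their own pace and stop on an object; the grip force is fixed at half the most. Time passes only in rows, so rows that do not move let the fingers close. It prints the time, the measured TCP pose, the force, the opening and the grip force at its end.
- ctrl.get_obs(): the state, without advancing time (a new reading comes with each control period).
- ctrl.get_image(name): name is "scene" or "top" or "wrist"; returns a dict with "img" (420x560x3 uint8, red, green, blue), "fx", "fy", "cx", "cy" (pixels), "k1" (the pictures are not rectified: a ray, as slopes to the right and down, at radius r is drawn at 1 + k1 r^2 times it, then the intrinsics apply), "R" (3x3) and "t" (3): a world point X has camera coordinates R X + t. Camera axes: x right, y down, z forward; pixel columns grow to the right and rows downward; lengths in mm; the calibration is good to about 2 mm. A picture is of the moment at which its call begins. There is no depth.
- ctrl.close_job(): hands the job in; it is judged then, once.
The state is a dict: "t": time; "qpos": joint angles; "qvel": joint speeds; "joint_torque": joint torques, N m; "ee_pos": TCP position; "orientation": TCP orientation; "ft_force": force on the tool from outside, world axes, zero at the start; "moment": the same for the moment, N m; "width": finger opening in mm; "grasp_force": force on a finger pad.
Only numpy, scipy, OpenCV 4.12 (cv2) and the standard library are available. Lean on these libraries where they do the work, as an engineer would, in place of code of your own. Each camera call takes 0.05 s, during which the arm holds its last target. There are 200 camera calls.

## Working session

There is one attempt and no reset: what is moved stays moved. The work goes in short steps, Python scripts to look and compute and a shell command to move; the robot and the scene stay as the last step left them, time stands still between calls to the robot, and variables do not carry over. Pictures are saved under pics/ and viewed, at most 10 in all, crops included, and the job is handed in when it is done.

```bash
ls; mkdir -p pics
python3 - <<'E'
from workcell import ctrl
import cv2,numpy as np
a=[ctrl.get_image(n) for n in("scene","top")]
for n,i in zip(("scene","top"),a):
    cv2.imwrite(f"pics/{n}0.png",i["img"][:,:,::-1]); print(n,i["fx"],i["k1"],(-i["R"].T@i["t"]).round(0),i["R"][2].round(2))
o=ctrl.get_obs();print(o)
E
```

```text
jog.py
pics
workcell.py
  5 jog.py
  3 workcell.py
  8 total
scene 419.6317550509743 0.03086069087144705 [1050. -518.  644.] [-0.54  0.56 -0.63]
top 471.9021731094311 -0.025898750988315126 [ 440.   18. 1124.] [ 0.09 -0.01 -1.  ]
{'t': 0.1, 'qpos': array([ 1.30602491e+00,  4.23785085e-01,  1.63060238e+00,  2.96086019e-05,
        1.08860057e+00, -1.90079974e-02]), 'qvel': array([ 0.00051125, -0.0024494 , -0.0006502 ,  0.00041265, -0.00043502,
       -0.00117169]), 'joint_torque': array([ 2.96130975e-05, -5.45614922e+01, -2.74324733e+01,  6.44678785e-02,
        1.88692147e-02, -5.18929437e-05]), 'ee_pos': array([151.90789647, 605.76541708, 238.9709121 ]), 'orientation': array([-3.85067443e-01, -3.11767860e+00,  2.16385694e-03]), 'ft_force': array([ 0.43877008,  0.02341399, -0.48795615]), 'moment': array([-0.00867995,  0.00724132,  0.03957414]), 'grasp_force': 0.0, 'width': 87.88593152366293}
```
View pics/top0.png

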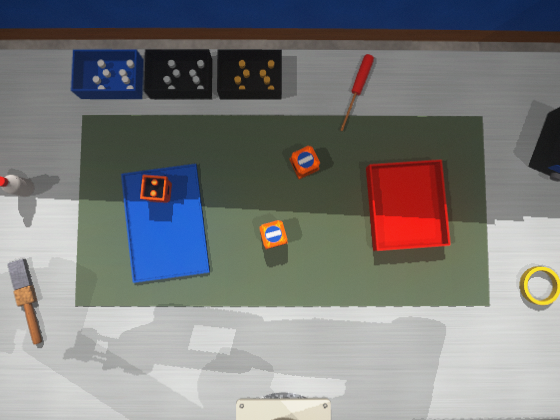

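View pics/scene0.png

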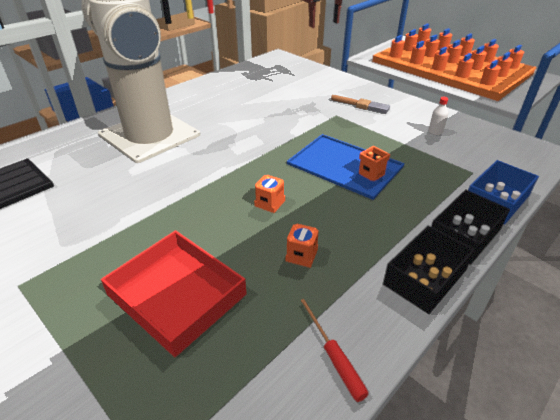

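The top view shows the tray at left, about (167,222), with the checked housing at (154,188). The housings on the mat are at (306,160) and (273,234), and the box is at (408,205). The scene view shows the discs at about (303,233) and (269,184). Next I measure them in both views.

Create h.py:
```python
from workcell import ctrl
import cv2,numpy as np
from scipy.spatial.transform import Rotation as Ro
def ray(im,uv):
    K=np.array([[im["fx"],0,im["cx"]],[0,im["fy"],im["cy"]],[0,0,1]])
    p=cv2.undistortPoints(np.array([[uv]],float),K,np.array([im["k1"],0,0,0.]))[0,0]
    d=im["R"].T@np.array([p[0],p[1],1]); return -im["R"].T@im["t"],d/np.linalg.norm(d)
def plane(im,uv,z):
    o,d=ray(im,uv); return o+d*(z-o[2])/d[2]
def tri(ims,uvs):
    A=0;b=0;rs=[ray(i,u) for i,u in zip(ims,uvs)]
    for o,d in rs:
        P=np.eye(3)-np.outer(d,d);A=A+P;b=b+P@o
    x=np.linalg.solve(A,b);return x,[np.linalg.norm((np.eye(3)-np.outer(d,d))@(x-o)) for o,d in rs]
def blobs(mask,amin=30):
    n,l,s,c=cv2.connectedComponentsWithStats(mask.astype(np.uint8)); return [(c[i],s[i]) for i in range(1,n) if s[i,4]>=amin],l
def hsv(im): return cv2.cvtColor(im["img"],cv2.COLOR_RGB2HSV)
def blue(im): h=hsv(im); return (abs(h[...,0].astype(int)-112)<14)&(h[...,1]>130)&(h[...,2]>40)
def orange(im): h=hsv(im); return (h[...,0]>5)&(h[...,0]<16)&(h[...,1]>150)&(h[...,2]>90)
def red(im): h=hsv(im); return ((h[...,0]<4)|(h[...,0]>174))&(h[...,1]>170)&(h[...,2]>50)
def plan(p,zdir,ydir,show=True):
    """needed rotation then translation to target TCP p, tool z along zdir, y near +-ydir (nearest)"""
    o=ctrl.get_obs();R=Ro.from_rotvec(o["orientation"]).as_matrix()
    z=np.array(zdir,float);z/=np.linalg.norm(z);y=np.array(ydir,float);y-=z*(y@z);y/=np.linalg.norm(y)
    T=np.c_[np.cross(y,z),y,z]
    rv=Ro.from_matrix(R.T@T).as_rotvec();dp=np.array(p)-o["ee_pos"]
    n=int(np.ceil(max(np.linalg.norm(rv)/.124,np.linalg.norm(dp)/41)))or 1
    print("rot tool",rv.round(3),"norm",round(np.linalg.norm(rv),3),"| d now-axes",(R.T@dp).round(1),"| d after rot",(T.T@dp).round(1))
    r=rv/n;Rk=R.copy();S=0
    for k in range(n): S=S+Rk;Rk=Rk@Ro.from_rotvec(r).as_matrix()
    print(n,"rows of",np.linalg.solve(S,dp).round(1),r.round(4))
```

Run:
```python
from h import *
ims=[ctrl.get_image(n) for n in("top","scene")]
roi=[[(285,140,330,182),(255,215,292,252)],[(285,220,325,246),(255,172,285,198)]]
for k in (0,1):
    uv=[]
    for im,r in zip(ims,roi):
        x0,y0,x1,y1=r[k];m=np.zeros((420,560),bool);m[y0:y1,x0:x1]=True
        # disc: blue plus the white bar inside -> ellipse of hull
        p=np.argwhere(blue(im)&m)[:,::-1].astype(np.int32)
        h=cv2.convexHull(p);M=cv2.moments(h);uv.append((M["m10"]/M["m00"],M["m01"]/M["m00"]))
    print("disc",k,np.round(uv,1),tri(ims,uv))
im=ims[0]
for nm,mk,z in(("blue",blue(im),13),("red",red(im),48)):
    for c,s in blobs(mk,1500)[0]: print(nm,c.round(0),s)
    b,l=blobs(mk,1500)
    for i,(c,s) in enumerate(b):
        if s[1]<100: continue
        m=np.zeros((420,560),np.uint8);m[s[1]:s[1]+s[3],s[0]:s[0]+s[2]]=mk[s[1]:s[1]+s[3],s[0]:s[0]+s[2]]
        bx=cv2.boxPoints(cv2.minAreaRect(cv2.convexHull(np.argwhere(m)[:,::-1].astype(np.int32))))
        W=np.array([plane(im,u,z) for u in bx]);print(bx.round(0).tolist(),W.round(0).tolist(),W.mean(0).round(0),np.linalg.norm(np.diff(W,axis=0),axis=1).round(0))
sc=ims[1]["img"][:,:,::-1]; t=im["img"][:,:,::-1]
a=cv2.resize(t[130:262,240:350],None,fx=4.4,fy=4.4,interpolation=3)[:580]; b=cv2.resize(sc[165:275,240:335],None,fx=3,fy=3,interpolation=3)
c=np.zeros((600,800,3),np.uint8);c[:a.shape[0],:a.shape[1]]=a;c[:b.shape[0],490:490+b.shape[1]]=b
cv2.imwrite("pics/z1.png",c)
```

```text
disc 0 [[305.1 159.4]
 [302.4 234.2]] (array([657.50980117, -49.19635527,  60.73518821]), [np.float64(0.5330421571823604), np.float64(0.5330421571822801)])
disc 1 [[272.8 233.6]
 [269.  183. ]] (array([487.45221751,  24.1504978 ,  60.58200956]), [np.float64(0.4646383678042477), np.float64(0.4646383678043352)])
blue [284.  14.] [    0     0   560    31 15999]
blue [106.  74.] [  71   50   72   49 2963]
blue [165. 227.] [ 121  164   89  119 7667]
[[119.0, 173.0], [196.0, 163.0], [210.0, 273.0], [133.0, 282.0]] [[634.0, 392.0, 13.0], [657.0, 209.0, 13.0], [398.0, 172.0, 13.0], [375.0, 352.0, 13.0]] [516. 281.  13.] [185. 262. 181.]
red [407. 205.] [ 366  160   84   91 6651]
[[365.0, 164.0], [443.0, 158.0], [450.0, 245.0], [373.0, 251.0]] [[649.0, -189.0, 48.0], [666.0, -370.0, 48.0], [463.0, -381.0, 48.0], [448.0, -203.0, 48.0]] [ 557. -286.   48.] [182. 203. 179.]
```

View pics/z1.png

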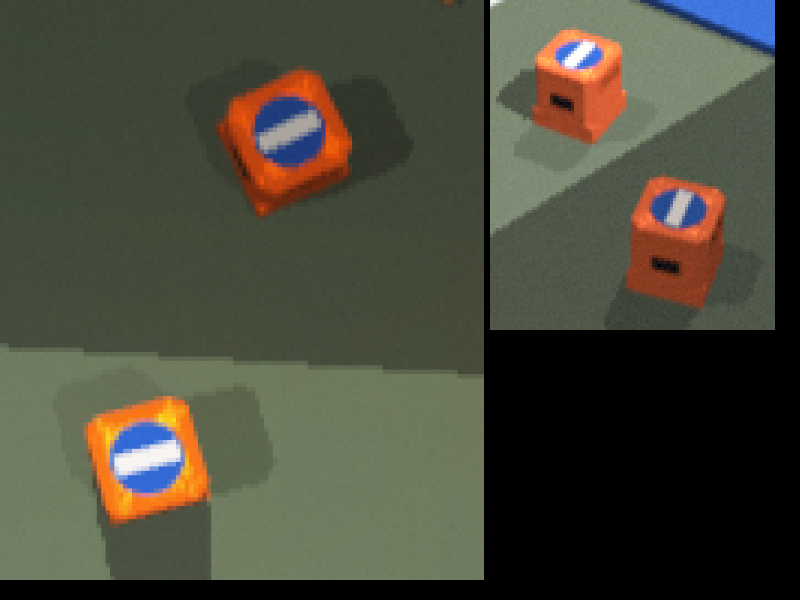

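The crop shows both housings with the bar parallel to two faces; it is tilted about 17° on the far one and 10° on the near one. The discs triangulate to z≈60.6 (63 nominal), and the tray and box sizes fit. Next I get the bar angles and plan the pre-grasp on the far one.

Run:
```python
from h import *
im=ctrl.get_image("top")
for k,(x0,y0,x1,y1) in enumerate([(285,140,330,182),(255,215,292,252)]):
    h=hsv(im)[y0:y1,x0:x1];m=(h[...,1]<60)&(h[...,2]>120)
    b,l=blobs(m,8);print([ (c.round(1),s[4]) for c,s in b]); i=max(range(len(b)),key=lambda j:b[j][1][4])
    p=np.argwhere(m)[:,::-1]; 
    q=[pt for pt in p if np.linalg.norm(pt-b[i][0])<14]
    W=np.array([plane(im,u+[x0,y0],61)[:2] for u in q]);w,v=np.linalg.eigh(np.cov(W.T));d=v[:,1]
    if d[1]<0:d=-d
    hull=cv2.minAreaRect(cv2.convexHull(np.array([plane(im,u[::-1]+[x0,y0],61)[:2] for u in np.argwhere(orange(im)[y0:y1,x0:x1])],np.float32)))
    print(k,W.mean(0).round(1),"closing dir",d.round(3),"approach az deg",np.degrees(np.arctan2(-d[0],d[1])).round(1),np.sqrt(w).round(1),"orange box",hull)
```

```text
[(array([20.3, 19.3]), np.int32(68))]
0 [657.9 -49.3] closing dir [-0.436  0.9  ] approach az deg 25.9 [3.1 9.6] orange box ((653.7440795898438, -47.25404357910156), (61.678321838378906, 60.60559844970703), 25.61434555053711)
[(array([25.5,  1.8]), np.int32(43)), (array([17.9, 18.7]), np.int32(74)), (array([ 2.7, 30.5]), np.int32(83)), (array([34.5, 31.6]), np.int32(31))]
1 [462.5  56.7] closing dir [-0.965  0.261] approach az deg 74.8 [ 6.6 10.2] orange box ((487.22161865234375, 24.03970718383789), (55.97333526611328, 55.31325912475586), 15.474127769470215)
```

```bash
cat >> h.py <<'E'
def zd(az,lean):
    a,l=np.radians([az,lean]);return np.array([np.sin(l)*np.cos(a),np.sin(l)*np.sin(a),-np.cos(l)])
def yd(az): a=np.radians(az);return np.array([-np.sin(a),np.cos(a),0])
E
python3 - <<'E'
from h import *
z=zd(25.7,58);p=np.array([657.5,-49,35])+2*z-110*z;print(p)
for s in(1,-1): plan(p+[0,0,60],z,s*yd(25.7))
plan([300,480,280],zd(25.7,58),yd(25.7));plan([300,480,280],zd(25.7,58),-yd(25.7))
E
```

```text
[574.97108154 -88.7184862   92.23128054]
rot tool [-0.352 -0.97  -0.633] norm 1.21 | d now-axes [-579.3 -570.8   87.5] | d after rot [  31.5 -809.4  113.9]
20 rows of [-16.1 -37.5  10.9] [-0.0176 -0.0485 -0.0316]
rot tool [-1.212  0.439  2.186] norm 2.538 | d now-axes [-579.3 -570.8   87.5] | d after rot [-31.5 809.4 113.9]
21 rows of [-46.   15.3 -14.6] [-0.0577  0.0209  0.1041]
rot tool [-0.352 -0.97  -0.633] norm 1.21 | d now-axes [-174.2  -86.2  -40.6] | d after rot [ -76.2 -177.7   45.2]
10 rows of [-15.5 -13.2   1.9] [-0.0352 -0.097  -0.0633]
rot tool [-1.212  0.439  2.186] norm 2.538 | d now-axes [-174.2  -86.2  -40.6] | d after rot [ 76.2 177.7  45.2]
21 rows of [-8.3  8.2 -4.4] [-0.0577  0.0209  0.1041]
```

```bash
python3 jog.py '[[-15.5,-13.2,1.9,-0.0352,-0.097,-0.0633],[-15.5,-13.2,1.9,-0.0352,-0.097,-0.0633],[-15.5,-13.2,1.9,-0.0352,-0.097,-0.0633],[-15.5,-13.2,1.9,-0.0352,-0.097,-0.0633],[-15.5,-13.2,1.9,-0.0352,-0.097,-0.0633]]' 88
python3 jog.py '[[-15.5,-13.2,1.9,-0.0352,-0.097,-0.0633],[-15.5,-13.2,1.9,-0.0352,-0.097,-0.0633],[-15.5,-13.2,1.9,-0.0352,-0.097,-0.0633],[-15.5,-13.2,1.9,-0.0352,-0.097,-0.0633],[-15.5,-13.2,1.9,-0.0352,-0.097,-0.0633]]'
python3 - <<'E'
from h import *
z=zd(25.7,58);p=np.array([657.5,-49,35])-108*z
plan(p+[0,0,60],z,yd(25.7)); print(ctrl.get_obs()["qpos"].round(3))
E
```

```text
t: 0.67
ee_pos: [221.1, 531.6, 242.7]
orientation: [-0.108, 2.63, 0.157]
ft_force: [0.8, 0.4, 0.2]
width: 87.6
grasp_force: 0.0
t: 1.08
ee_pos: [282.2, 487.5, 314.7]
orientation: [-0.461, 2.189, 0.2]
ft_force: [-0.0, -0.5, -0.4]
width: 87.9
grasp_force: 0.0
rot tool [-0.046 -0.101 -0.009] norm 0.111 | d now-axes [ 112.8 -641.7  139.9] | d after rot [ 130.4 -646.1   97.9]
17 rows of [  7.2 -37.9   7.1] [-0.0027 -0.0059 -0.0005]
[ 1.372  0.156  2.124 -1.307  0.749  0.363]
```

```bash
R='no'; python3 jog.py '[[7,-38,7,0,-0.006,0],[7,-38,7,-0.003,-0.006,0],[7,-38,7,-0.003,-0.006,0],[7,-38,7,-0.003,-0.006,0],[7,-38,7,-0.003,-0.006,0]]'
python3 jog.py '[[7,-38,7,-0.003,-0.006,0],[7,-38,7,-0.003,-0.006,0],[7,-38,7,-0.003,-0.006,0],[7,-38,7,-0.003,-0.006,0],[7,-38,7,-0.003,-0.006,0]]'
python3 jog.py '[[7,-38,7,-0.003,-0.006,0],[7,-38,7,-0.003,-0.006,0],[7,-38,7,-0.003,-0.006,0],[0,0,0,0,0,0]]'
python3 - <<'E'
from h import *
z=zd(25.7,58);p=np.array([657.5,-49,35])-108*z
plan(p+[0,0,60],z,yd(25.7)); print(ctrl.get_obs()["qpos"].round(3));plan(p,z,yd(25.7));
E
```

```text
t: 1.5
ee_pos: [351.5, 322.1, 322.9]
orientation: [-0.468, 2.231, 0.192]
ft_force: [0.4, 0.5, -0.2]
width: 87.8
grasp_force: 0.0
t: 1.92
ee_pos: [407.2, 181.8, 308.4]
orientation: [-0.439, 2.242, 0.135]
ft_force: [-0.1, -0.1, -0.4]
width: 87.6
grasp_force: 0.0
t: 2.25
ee_pos: [420.9, 132.1, 307.3]
orientation: [-0.395, 2.247, 0.035]
ft_force: [-0.3, -0.0, 0.0]
width: 87.7
grasp_force: 0.0
rot tool [-0.183 -0.164 -0.003] norm 0.246 | d now-axes [  83.1 -238.6  180.9] | d after rot [ 108.7 -265.8  118.7]
8 rows of [ 12.  -31.6  19.4] [-0.0229 -0.0205 -0.0004]
[ 0.347 -0.187  2.445 -1.311  0.109 -0.31 ]
rot tool [-0.183 -0.164 -0.003] norm 0.246 | d now-axes [ 128.1 -232.3  220.1] | d after rot [ 159.6 -265.8  150.5]
9 rows of [ 16.  -27.7  21.2] [-0.0203 -0.0183 -0.0004]
```

```bash
cat > kin.py <<'E'
from h import *
from scipy.optimize import least_squares
D=[([1.306,.4238,1.6306,0,1.0886,-.019],[151.9,605.8,239]),([1.372,.156,2.124,-1.307,.749,.363],[282.2,487.5,314.7]),([.347,-.187,2.445,-1.311,.109,-.31],[420.9,132.1,307.3])]
def rot(q): return Ro.from_euler("ZYZYZ",[q[0],q[1]+q[2],q[3],q[4],q[5]])
def fk(q,k):
    d1,a1,L2,L3,a3,d6=k;s=q[1]+q[2]
    r=a1+L2*np.sin(q[1])+L3*np.sin(s)+a3*np.cos(s);z=d1+L2*np.cos(q[1])+L3*np.cos(s)-a3*np.sin(s)
    return np.array([r*np.cos(q[0]),r*np.sin(q[0]),z])+d6*rot(q).as_matrix()[:,2]
def fit():
    f=lambda k:np.r_[np.concatenate([fk(q,k)-p for q,p in D]),.02*(k-[300,0,450,450,0,200])]
    s=least_squares(f,[300,0,450,450,0,200]);return s.x,np.concatenate([fk(q,s.x)-p for q,p in D])
LIM=np.array([[-3,3],[-.9,2.11],[.09,2.58],[-1.31,4.45],[.11,2.69],[-2.54,2.54]])
def ik(p,z,y,k,Rf,seeds):
    T=np.c_[np.cross(y,z),y,z];best=[]
    for s in seeds:
        g=lambda q:np.r_[(fk(q,k)-p)/100,(Ro.from_matrix(T).inv()*rot(q)*Rf).as_rotvec()]
        r=least_squares(g,np.clip(s,LIM[:,0]+.01,LIM[:,1]-.01),bounds=(LIM[:,0],LIM[:,1]))
        best.append((np.linalg.norm(r.fun),r.x))
    return best
E
python3 - <<'E'
from kin import *
k,e=fit();print(k.round(1),e.round(1))
o=ctrl.get_obs();Rf=rot(o["qpos"]).inv()*Ro.from_rotvec(o["orientation"]);print(Rf.as_matrix().round(3),(rot([1.306,.4238,1.6306,0,1.0886,-.019]).inv()*Ro.from_rotvec([-.385,-3.1177,.002])).as_matrix().round(2))
E
```

```text
Traceback (most recent call last):
  File "kin.py", line 11, in fit
    s=least_squares(f,[300,0,450,450,0,200]);return s.x,np.concatenate([fk(q,s.x)-p for q,p in D])
  File "kin.py", line 10, in <lambda>
    f=lambda k:np.r_[np.concatenate([fk(q,k)-p for q,p in D]),.02*(k-[300,0,450,450,0,200])]
                                     ~~^^^^^
  File "kin.py", line 8, in fk
    return np.array([r*np.cos(q[0]),r*np.sin(q[0]),z])+d6*rot(q).as_matrix()[:,2]
                                                          ~~~^^^
  File "kin.py", line 4, in rot
    def rot(q): return Ro.from_euler("ZYZYZ",[q[0],q[1]+q[2],q[3],q[4],q[5]])
                       ~~~~~~~~~~~~~^^^^^^^^^^^^^^^^^^^^^^^^^^^^^^^^^^^^^^^^^
  File "scipy/spatial/transform/_rotation.pyx", line 1413, in scipy.spatial.transform._rotation.Rotation.from_euler
ValueError: Expected axis specification to be a non-empty string of upto 3 characters, got ZYZYZ
```

```bash
sed -i 's/^def rot.*/def rot(q): return Ro.from_euler("ZYZ",[q[0],q[1]+q[2],q[3]])*Ro.from_euler("YZ",[q[4],q[5]])/' kin.py
python3 - <<'E'
from kin import *
k,e=fit();print(k.round(1),e.round(1))
o=ctrl.get_obs();Rf=rot(o["qpos"]).inv()*Ro.from_rotvec(o["orientation"]);print(Rf.as_matrix().round(3),(rot([1.306,.4238,1.6306,0,1.0886,-.019]).inv()*Ro.from_rotvec([-.385,-3.1177,.002])).as_matrix().round(2))
E
```

```text
[297.7  49.8 542.8 442.1  85.4 272. ] [11.5 -3.2  0.2 -1.5  0.4  0.   3.3 -9.1 -0.2]
[[ 0. -1. -0.]
 [ 1.  0. -0.]
 [ 0. -0.  1.]] [[ 0. -1. -0.]
 [ 1.  0.  0.]
 [-0. -0.  1.]]
```

```bash
python3 - <<'E'
s=open('kin.py').read()
s=s.replace("d1,a1,L2,L3,a3,d6=k;","d1,a1,L2,L3,a3,d6,b=k;").replace("[r*np.cos(q[0]),r*np.sin(q[0]),z]","[r*np.cos(q[0])-b*np.sin(q[0]),r*np.sin(q[0])+b*np.cos(q[0]),z]").replace("450,450,0,200]","450,450,0,200,0]")
s=s.replace("LIM=","K=fit()[0];RF=Ro.from_euler('z',90,degrees=True)\nLIM=").replace(".02*(k",".002*(k")
open('kin.py','w').write(s)
E
python3 - <<'E'
from kin import *
print(K.round(1),fit()[1].round(1))
rng=np.random.default_rng(0)
S=[[.1,.6,1.5,j4,.6,j6] for j4 in(-.8,0,.8,2.4,3.1,3.8) for j6 in(-1.5,1.5)]
for nm,c,az in(("far",[657.5,-49,35],25.7),("near",[487.4,24,35],15.4)):
  for lean in(75,60,45,30,-30,-45):
    for sg in(1,-1):
      z=zd(az,lean);sol=[q for e,q in ik(np.array(c)+2*z,z,sg*yd(az),K,RF,S) if e<1e-3]
      u=[]
      for q in sol:
        if not any(np.linalg.norm(q-v)<.1 for v in u):u.append(q)
      print(nm,lean,sg,[v.round(2).tolist() for v in u])
E
```

```text
[ 3.143e+02 -4.000e-01  5.624e+02  4.862e+02  7.830e+01  2.925e+02
  1.190e+01] [ 0.  -0.   0.   0.   0.   0.2 -0.   0.1 -0.2]
far 75 1 [[-0.43, 1.04, 2.04, 2.25, 1.27, 1.63]]
far 75 -1 [[-0.43, 1.04, 2.04, 2.25, 1.27, -1.52]]
far 60 1 [[-0.38, 0.88, 2.05, 2.21, 0.91, 1.77]]
far 60 -1 [[-0.38, 0.88, 2.05, 2.21, 0.91, -1.37]]
far 45 1 [[-0.31, 0.76, 2.01, 2.0, 0.56, 2.06]]
far 45 -1 [[-0.31, 0.76, 2.01, 2.0, 0.56, -1.08]]
far 30 1 []
far 30 -1 [[-0.23, 0.7, 1.92, 1.26, 0.34, -0.28]]
far -30 1 [[0.0, 0.94, 1.29, -0.22, 1.39, -1.92]]
far -30 -1 [[0.0, 0.94, 1.29, -0.22, 1.39, 1.22]]
far -45 1 [[0.03, 1.07, 1.12, -0.29, 1.69, -1.91]]
far -45 -1 [[0.03, 1.07, 1.12, -0.29, 1.69, 1.23]]
near 75 1 [[-0.28, 1.25, 2.42, 2.6, 1.76, 1.3]]
near 75 -1 [[-0.28, 1.25, 2.42, 2.6, 1.76, -1.84]]
near 60 1 [[-0.22, 1.0, 2.46, 2.71, 1.33, 1.42]]
near 60 -1 [[-0.22, 1.0, 2.46, 2.71, 1.33, -1.72]]
near 45 1 [[-0.15, 0.76, 2.42, 2.74, 0.82, 1.55]]
near 45 -1 [[-0.15, 0.76, 2.42, 2.74, 0.82, -1.59]]
near 30 1 [[-0.08, 0.6, 2.32, 2.58, 0.32, 1.81]]
near 30 -1 [[-0.08, 0.6, 2.32, 2.58, 0.32, -1.34]]
near -30 1 [[0.08, 0.77, 1.7, -0.1, 1.18, -1.7]]
near -30 -1 [[0.08, 0.77, 1.7, -0.1, 1.18, 1.45]]
near -45 1 [[0.1, 0.9, 1.55, -0.12, 1.47, -1.68]]
near -45 -1 [[0.1, 0.9, 1.55, -0.12, 1.47, 1.46]]
```

```bash
cat >> kin.py <<'E'
def path(c,az,sg,leans,q0):
    q=np.array(q0,float)
    for l in leans:
        z=zd(az,l);e,q=ik(np.array(c)+2*z,z,sg*yd(az),K,RF,[q])[0];print(" ",l,round(e,4),q.round(2))
E
python3 - <<'E'
from kin import *
L=(0,20,40,60,0,-20,-30,-45)
for nm,c,az in(("far",[657.5,-49,60],115.7),("near",[487.4,24,60],105.4),("tray",[461,273,40],98)):
  for sg,j6 in((1,3),(-1,0)):
    print(nm,sg);path(c,az,sg,L,[np.arctan2(c[1],c[0]),.6,1.6,0,.9,.1])
E
```

```text
far 1
  0 0.035 [-0.11  0.7   1.64  0.04  0.8   2.54]
  20 0.0 [-0.21  0.79  1.5   0.31  1.1   2.31]
  40 0.0 [-0.3   0.92  1.35  0.5   1.41  2.17]
  60 0.0 [-0.36  1.08  1.2   0.65  1.72  2.13]
  0 0.035 [-0.11  0.7   1.64  0.04  0.8   2.54]
  -20 0.2838 [-0.08  0.66  1.75 -0.08  0.56  2.54]
  -30 0.4181 [-0.07  0.64  1.8  -0.13  0.45  2.54]
  -45 0.6282 [-0.08  0.63  1.87 -0.2   0.3   2.54]
far -1
  0 0.0 [-0.09  0.7   1.63 -0.    0.81 -0.54]
  20 0.0 [-0.21  0.79  1.5   0.31  1.1  -0.84]
  40 0.0 [-0.3   0.92  1.35  0.5   1.41 -0.97]
  60 0.0 [-0.36  1.08  1.2   0.65  1.72 -1.01]
  0 0.0 [-0.09  0.7   1.63  0.    0.81 -0.54]
  -20 0.0 [ 0.05  0.68  1.74 -0.55  0.65  0.03]
  -30 0.0 [ 0.12  0.7   1.78 -0.86  0.67  0.36]
  -45 0.0 [ 0.21  0.77  1.81 -1.24  0.82  0.78]
near 1
  0 0.148 [-0.06  0.53  2.05  0.26  0.54  2.54]
  20 0.0 [-0.16  0.59  1.96  0.45  0.79  2.36]
  40 0.0 [-0.3   0.72  1.87  0.66  1.08  2.09]
  60 0.0 [-0.4   0.88  1.76  0.77  1.38  1.96]
  0 0.148 [-0.06  0.53  2.05  0.26  0.54  2.54]
  -20 0.4155 [-0.02  0.5   2.16  0.21  0.27  2.54]
  -30 0.5531 [0.   0.49 2
[... 527 characters left out ...]
.58  2.04 -0.09  0.33 -2.54]
  40 0.6475 [ 0.53  0.57  2.13 -0.05  0.11 -2.54]
  60 0.9537 [ 0.53  0.56  2.13  0.05  0.11 -2.54]
  0 0.1014 [ 0.56  0.61  1.93 -0.16  0.59 -2.54]
  -20 0.0 [ 0.67  0.68  1.82 -0.4   0.86 -2.31]
  -30 0.0 [ 0.74  0.74  1.76 -0.51  1.01 -2.19]
  -45 0.0 [ 0.82  0.85  1.67 -0.62  1.25 -2.07]
tray -1
  0 0.0 [0.51 0.61 1.92 0.   0.61 0.37]
  20 0.0 [ 0.33  0.62  1.99  0.67  0.57 -0.39]
  40 0.0 [ 0.15  0.72  2.01  1.13  0.79 -0.96]
  60 0.0 [ 0.02  0.88  1.97  1.3   1.1  -1.25]
  0 0.0 [ 0.51  0.61  1.92 -0.    0.61  0.37]
  -20 0.0 [ 0.67  0.68  1.82 -0.4   0.86  0.83]
  -30 0.0 [ 0.74  0.74  1.76 -0.51  1.01  0.95]
  -45 0.0 [ 0.82  0.85  1.67 -0.62  1.25  1.07]
```

Run:
```python
from kin import *
plan([560,-40,280],zd(115.7,0.01),-yd(115.7))
```

```text
rot tool [0.526 0.777 1.372] norm 1.662 | d now-axes [ -16.9 -201.5   94.1] | d after rot [-215.5   50.7   27.3]
14 rows of [-12.8  -9.3   8.3] [0.0376 0.0555 0.098 ]
```

```bash
python3 jog.py '[[-12.8,-9.3,8.3,0.0376,0.0555,0.098],[-12.8,-9.3,8.3,0.0376,0.0555,0.098],[-12.8,-9.3,8.3,0.0376,0.0555,0.098],[-12.8,-9.3,8.3,0.0376,0.0555,0.098],[-12.8,-9.3,8.3,0.0376,0.0555,0.098]]'
python3 jog.py '[[-12.8,-9.3,8.3,0.0376,0.0555,0.098],[-12.8,-9.3,8.3,0.0376,0.0555,0.098],[-12.8,-9.3,8.3,0.0376,0.0555,0.098],[-12.8,-9.3,8.3,0.0376,0.0555,0.098],[-12.8,-9.3,8.3,0.0376,0.0555,0.098]]'
python3 - <<'E'
from kin import *
print(ctrl.get_obs()["qpos"].round(2))
plan([560,-40,280],zd(115.7,0.01),-yd(115.7))
z=zd(115.7,60);p=np.array([657.5,-49,35])-108*z
plan(p+[0,0,60],z,-yd(115.7))
E
```

```text
t: 2.67
ee_pos: [485.0, 106.1, 324.1]
orientation: [0.112, 2.473, 0.024]
ft_force: [0.3, 0.3, 0.6]
width: 87.7
grasp_force: 0.0
t: 3.08
ee_pos: [545.8, 41.3, 317.7]
orientation: [0.844, 2.652, 0.016]
ft_force: [0.1, -1.6, 0.2]
width: 87.8
grasp_force: 0.0
[ 0.13  0.09  1.93 -0.19  0.8  -0.71]
rot tool [0.202 0.301 0.501] norm 0.618 | d now-axes [-44.  -63.2  47.9] | d after rot [-79.4 -22.4  37.7]
5 rows of [-12.4  -9.9   9.4] [0.0405 0.0601 0.1001]
rot tool [-0.081  1.32   0.575] norm 1.442 | d now-axes [-157.7  -78.3  226.1] | d after rot [-257.8   61.5 -109. ]
12 rows of [-24.6  -2.5   8.1] [-0.0067  0.11    0.0479]
```

```bash
python3 jog.py '[[-24.6,-2.5,8.1,-0.0067,0.11,0.048],[-24.6,-2.5,8.1,-0.0067,0.11,0.048],[-24.6,-2.5,8.1,-0.0067,0.11,0.048],[-24.6,-2.5,8.1,-0.0067,0.11,0.048],[-24.6,-2.5,8.1,-0.0067,0.11,0.048]]'
python3 jog.py '[[-24.6,-2.5,8.1,-0.0067,0.11,0.048],[-24.6,-2.5,8.1,-0.0067,0.11,0.048],[-24.6,-2.5,8.1,-0.0067,0.11,0.048],[-24.6,-2.5,8.1,-0.0067,0.11,0.048],[-24.6,-2.5,8.1,-0.0067,0.11,0.048]]'
python3 jog.py '[[-24.6,-2.5,8.1,-0.0067,0.11,0.048],[-24.6,-2.5,8.1,-0.0067,0.11,0.048],[0,0,0,0,0,0]]'
python3 - <<'E'
from kin import *
print(ctrl.get_obs()["qpos"].round(2))
z=zd(115.7,60);p=np.array([657.5,-49,35])-108*z
plan(p,z,-yd(115.7))
E
```

```text
t: 3.5
ee_pos: [638.6, -44.8, 290.6]
orientation: [-1.167, -2.72, -0.37]
ft_force: [0.6, 1.6, 0.3]
width: 87.9
grasp_force: 0.0
t: 3.92
ee_pos: [692.3, -116.0, 196.8]
orientation: [-1.173, -2.088, -0.598]
ft_force: [0.5, -0.1, -0.2]
width: 88.0
grasp_force: 0.0
t: 4.17
ee_pos: [692.6, -133.4, 131.3]
orientation: [-1.154, -1.809, -0.656]
ft_force: [-1.5, 0.3, -5.0]
width: 87.7
grasp_force: 0.0
[-0.44  1.08  0.99  0.63  1.94 -0.92]
rot tool [-0.008 -0.018 -0.018] norm 0.027 | d now-axes [-38.    5.8  18.5] | d after rot [-37.8   5.   19.2]
2 rows of [-19.    2.8   9.3] [-0.0041 -0.009  -0.0091]
```

```bash
python3 jog.py '[[-19,2.8,9.3,-0.004,-0.009,-0.009],[-19,2.8,9.3,-0.004,-0.009,-0.009],[0,0,0,0,0,0],[0,0,0,0,0,0]]'
python3 - <<'E'
from kin import *
z=zd(115.7,60);plan(np.array([657.5,-49,35])+2*z,z,-yd(115.7))
im=ctrl.get_image("wrist");cv2.imwrite("pics/w1.png",im["img"][:,:,::-1])
E
```

```text
t: 4.5
ee_pos: [705.4, -132.5, 109.7]
orientation: [-1.151, -1.871, -0.672]
ft_force: [-0.4, -0.3, 0.2]
width: 87.8
grasp_force: 0.0
rot tool [0.005 0.025 0.022] norm 0.034 | d now-axes [-13.5  -8.  122.8] | d after rot [-16.7  -7.  122.5]
4 rows of [-3.7 -1.9 30.7] [0.0014 0.0062 0.0056]
```

View pics/w1.png

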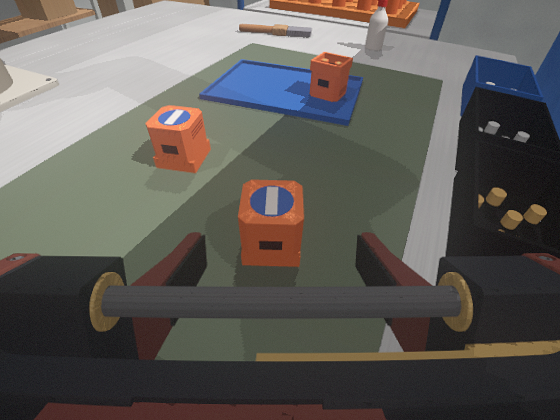

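The wrist view shows the far housing squarely between the fingers at about (271,225), so I go in and grip.

```bash
python3 jog.py '[[-3.7,-1.9,30.7,0.0014,0.006,0.0056],[-3.7,-1.9,30.7,0.0014,0.006,0.0056],[-3.7,-1.9,30.7,0.0014,0.006,0.0056],[-3.7,-1.9,30.7,0.0014,0.006,0.0056],[0,0,0,0,0,0]]'
python3 jog.py '[[0,0,0,0,0,0]]'
python3 - <<'E'
from kin import *
z=zd(115.7,60);plan(np.array([657.5,-49,35])+2*z,z,-yd(115.7))
E
```

```text
t: 4.97
ee_pos: [653.0, -44.1, 31.5]
orientation: [-1.151, -1.829, -0.662]
ft_force: [-1.1, -0.2, -0.7]
width: 87.9
grasp_force: 0.0
t: 5.05
ee_pos: [656.0, -47.1, 33.9]
orientation: [-1.153, -1.833, -0.665]
ft_force: [-0.2, -0.2, 1.8]
width: 87.9
grasp_force: 0.0
rot tool [-0.001 -0.001 -0.001] norm 0.002 | d now-axes [-0.2  0.5 -0.7] | d after rot [-0.2  0.5 -0.7]
1 rows of [-0.2  0.5 -0.7] [-0.001  -0.0012 -0.001 ]
```

```bash
python3 jog.py '[[0,0,0,0,0,0],[0,0,0,0,0,0],[0,0,0,0,0,0],[0,0,0,0,0,0],[0,0,0,0,0,0]]' 40
python3 jog.py '[[26,0,-15,0,0,0],[26,0,-15,0,0,0],[0,0,0,0,0,0]]'
```

```text
t: 5.47
ee_pos: [656.0, -49.0, 31.9]
orientation: [-1.156, -1.831, -0.666]
ft_force: [1.0, 0.3, 0.6]
width: 57.9
grasp_force: 0.0
t: 5.72
ee_pos: [658.3, -49.3, 96.4]
orientation: [-1.155, -1.836, -0.669]
ft_force: [0.2, -0.5, -0.5]
width: 53.7
grasp_force: 30.0
```

```bash
cat >> h.py <<'E'
def disc(im,x0,y0,x1,y1):
    m=np.zeros((420,560),bool);m[y0:y1,x0:x1]=True
    h=cv2.convexHull(np.argwhere(blue(im)&m)[:,::-1].astype(np.int32));M=cv2.moments(h);return M["m10"]/M["m00"],M["m01"]/M["m00"],M["m00"]
def pix(im,X):
    c=im["R"]@np.array(X,float)+im["t"];x,y=c[:2]/c[2];f=1+im["k1"]*(x*x+y*y);return im["fx"]*x*f+im["cx"],im["fy"]*y*f+im["cy"]
E
python3 - <<'E'
from kin import *
ims=[ctrl.get_image(n) for n in("top","scene")];uv=[]
out=np.zeros((300,620,3),np.uint8)
for i,im in enumerate(ims):
    u,v=pix(im,[658,-49,123]);u,v=int(u),int(v);d=disc(im,u-25,v-25,u+25,v+25);uv.append(d[:2]);print((u,v),d)
    out[:,i*310:i*310+300]=cv2.resize(im["img"][v-50:v+50,u-50:u+50,::-1],(300,300),interpolation=3)
cv2.imwrite("pics/g1.png",out);print(tri(ims,uv),ctrl.get_obs()["ee_pos"])
E
```

```text
(306, 153) (308.48855721393033, 152.8865671641791, 167.5)
(304, 210) (302.9039548022599, 215.80564971751411, 147.5)
(array([660.60934131, -53.47892539, 114.33407318]), [np.float64(0.864539301916422), np.float64(0.8645393019166021)]) [656.47680014 -48.91837201  92.15326491]
```

View pics/g1.png

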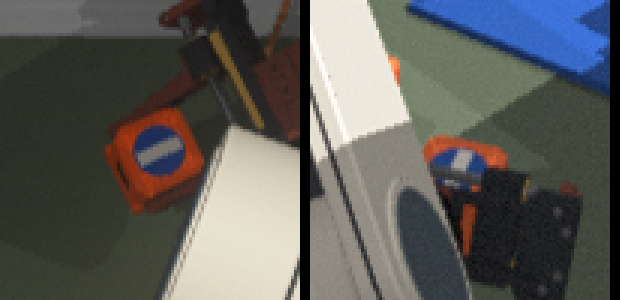

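The housing is held level, with its top about 22 mm above the TCP (triangulated disc z≈114; the scene view is partly occluded). I rotate 90° to lay it on its side.

```bash
python3 jog.py '[[0,0,0,0,-0.1208,0],[0,0,0,0,-0.1208,0],[0,0,0,0,-0.1208,0],[0,0,0,0,-0.1208,0],[0,0,0,0,-0.1208,0]]'
python3 jog.py '[[0,0,0,0,-0.1208,0],[0,0,0,0,-0.1208,0],[0,0,0,0,-0.1208,0],[0,0,0,0,-0.1208,0],[0,0,0,0,-0.1208,0]]'
python3 jog.py '[[0,0,0,0,-0.1208,0],[0,0,0,0,-0.1208,0],[0,0,0,0,-0.1208,0],[0,0,0,0,0,0],[0,0,0,0,0,0]]'
python3 - <<'E'
from kin import *
print(ctrl.get_obs()["qpos"].round(2))
z=zd(115.7,-30);plan(np.array([657.5,-49,31.5])+2*z,z,-yd(115.7))
E
```

```text
t: 6.23
ee_pos: [655.5, -49.1, 90.2]
orientation: [-1.466, -2.325, -0.325]
ft_force: [0.0, 0.7, -1.3]
width: 53.9
grasp_force: 30.0
t: 6.65
ee_pos: [655.5, -48.2, 90.8]
orientation: [1.599, 2.541, -0.133]
ft_force: [0.2, -1.3, -1.3]
width: 53.7
grasp_force: 30.0
t: 7.07
ee_pos: [653.2, -47.9, 88.5]
orientation: [1.449, 2.308, -0.364]
ft_force: [-0.2, 0.4, -1.6]
width: 53.7
grasp_force: 30.0
[ 0.1   0.64  1.77 -0.73  0.71  0.21]
rot tool [-0.012 -0.051  0.005] norm 0.052 | d now-axes [23.3  4.2 54. ] | d after rot [26.   3.5 52.8]
2 rows of [12.   2.  26.9] [-0.0059 -0.0255  0.0023]
```

```bash
python3 jog.py '[[12,2,26.9,-0.006,-0.0255,0.002],[8,1,18,-0.006,-0.0255,0.002],[0,0,0,0,0,0],[0,0,0,0,0,0]]'
python3 - <<'E'
from kin import *
z=zd(115.7,-30);plan(np.array([657.5,-49,31.5])+2*z,z,-yd(115.7))
E
```

```text
t: 7.4
ee_pos: [657.7, -52.1, 40.3]
orientation: [1.426, 2.259, -0.382]
ft_force: [0.5, 0.5, -0.8]
width: 54.2
grasp_force: 30.0
rot tool [-0.001  0.001 -0.004] norm 0.004 | d now-axes [6.9 1.1 8.2] | d after rot [6.9 1.1 8.2]
1 rows of [6.9 1.1 8.2] [-0.0012  0.0012 -0.0035]
```

```bash
python3 jog.py '[[4,0,5,0,0,0],[2,0,3,0,0,0],[0,0,0,0,0,0]]'
python3 jog.py '[[0.7,0,1,0,0,0],[0,0,0,0,0,0]]'
```

```text
t: 7.65
ee_pos: [658.5, -50.3, 32.1]
orientation: [1.424, 2.255, -0.379]
ft_force: [-0.4, 0.2, -2.4]
width: 53.9
grasp_force: 30.0
t: 7.82
ee_pos: [658.5, -49.9, 31.0]
orientation: [1.423, 2.255, -0.379]
ft_force: [-0.1, 0.1, -1.6]
width: 53.8
grasp_force: 30.0
```

```bash
python3 jog.py '[[0.7,0,1.3,0,0,0],[0,0,0,0,0,0]]'; python3 jog.py '[[0.6,0,1,0,0,0],[0,0,0,0,0,0]]'
```

```text
t: 7.98
ee_pos: [658.3, -49.9, 29.2]
orientation: [1.423, 2.255, -0.379]
ft_force: [0.6, -0.5, -1.0]
width: 54.0
grasp_force: 30.0
t: 8.15
ee_pos: [658.3, -49.8, 27.9]
orientation: [1.423, 2.256, -0.379]
ft_force: [-0.5, 0.1, -1.3]
width: 53.7
grasp_force: 30.0
```

```bash
python3 jog.py '[[0.6,0,1,0,0,0],[0,0,0,0,0,0]]'; python3 jog.py '[[0.6,0,1,0,0,0],[0,0,0,0,0,0]]'
```

```text
t: 8.32
ee_pos: [658.3, -49.8, 27.7]
orientation: [1.423, 2.254, -0.38]
ft_force: [-2.5, 2.8, 7.6]
width: 54.3
grasp_force: 30.0
t: 8.48
ee_pos: [658.3, -49.7, 27.4]
orientation: [1.422, 2.254, -0.381]
ft_force: [-6.8, 5.3, 14.5]
width: 54.0
grasp_force: 30.0
```

```bash
python3 jog.py '[[0,0,0,0,0,0],[0,0,0,0,0,0],[0,0,0,0,0,0],[0,0,0,0,0,0]]' 88
python3 jog.py '[[0,0,-40,0,0,0],[0,0,-40,0,0,0],[0,0,-40,0,0,0],[0,0,0,0,0,0]]'
python3 - <<'E'
from kin import *
o=ctrl.get_obs();print(o["qpos"].round(2))
im=[ctrl.get_image(n) for n in("top","scene")]
out=np.zeros((400,810,3),np.uint8)
for i,a in enumerate(im):
    u,v=map(int,pix(a,[657,-49,30]));u=max(u,50);out[:,i*410:i*410+400]=cv2.resize(a["img"][v-50:v+50,u-50:u+50,::-1],(400,400),interpolation=3)
    print(u,v)
cv2.imwrite("pics/l1.png",out[:,:800])
z=zd(115.7,60);plan(np.array([657.5,-49,31])-108*z+[0,0,40],z,-yd(115.7))
E
```

```text
t: 8.82
ee_pos: [658.2, -50.0, 25.4]
orientation: [1.423, 2.256, -0.379]
ft_force: [-1.3, 0.5, 0.4]
width: 76.8
grasp_force: 0.0
t: 9.15
ee_pos: [634.0, 7.4, 134.9]
orientation: [1.42, 2.252, -0.37]
ft_force: [1.1, 1.1, 0.7]
width: 87.9
grasp_force: 0.0
[ 0.22  0.56  1.81 -0.76  0.79  0.33]
304 162
301 244
rot tool [8.000e-03 1.576e+00 1.000e-03] norm 1.576 | d now-axes [-129.5   -0.9   82.3] | d after rot [ -81.6   -1.  -129.9]
13 rows of [-12.9  -0.   -2.1] [6.000e-04 1.212e-01 1.000e-04]
```

View pics/l1.png

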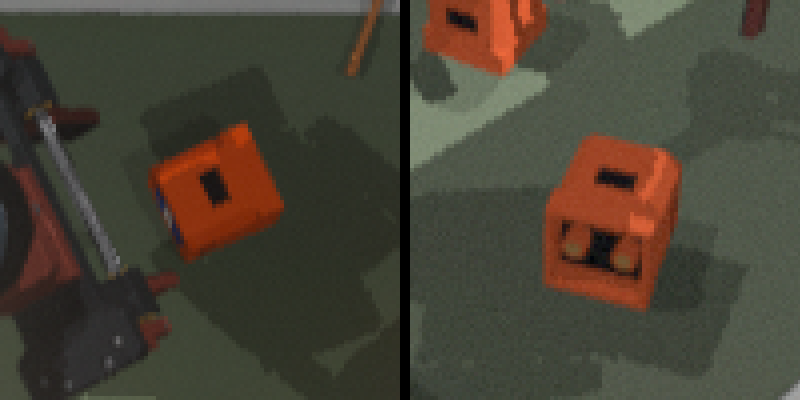

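The lying housing shows both brass tips, at crop positions (575,245) and (625,258), so the far one is good. I regrasp it from the underside.

```bash
python3 jog.py '[[-12.9,0,-2.1,0,0.1212,0],[-12.9,0,-2.1,0,0.1212,0],[-12.9,0,-2.1,0,0.1212,0],[-12.9,0,-2.1,0,0.1212,0],[-12.9,0,-2.1,0,0.1212,0]]'
python3 jog.py '[[-12.9,0,-2.1,0,0.1212,0],[-12.9,0,-2.1,0,0.1212,0],[-12.9,0,-2.1,0,0.1212,0],[-12.9,0,-2.1,0,0.1212,0],[-12.9,0,-2.1,0,0.1212,0]]'
python3 jog.py '[[-12.9,0,-2.1,0,0.1212,0],[-12.9,0,-2.1,0,0.1212,0],[-12.9,0,-2.1,0,0.1212,0],[0,0,0,0,0,0]]'
python3 - <<'E'
from kin import *
a=ctrl.get_image("top")
u,v=map(int,pix(a,[657,-49,57]));m=np.zeros((420,560),bool);m[v-26:v+26,u-26:u+26]=1
c=[c for c in blobs(orange(a)&m,100)[0]];print([(x[0].round(1),x[1][4],plane(a,x[0],50).round(1)) for x in c])
z=zd(115.7,60);G=np.array([660.5,-55,31]);plan(G-108*z,z,-yd(115.7));plan(G+2*z,z,-yd(115.7))
E
```

```text
t: 9.67
ee_pos: [653.2, -44.2, 154.6]
orientation: [-1.666, -2.636, -0.022]
ft_force: [-0.2, 0.4, -0.3]
width: 87.8
grasp_force: 0.0
t: 10.08
ee_pos: [680.4, -103.8, 147.4]
orientation: [-1.377, -2.17, -0.448]
ft_force: [-0.1, 0.4, 0.1]
width: 87.9
grasp_force: 0.0
t: 10.42
ee_pos: [690.0, -134.2, 113.9]
orientation: [-1.192, -1.855, -0.638]
ft_force: [-0.7, -0.7, -3.8]
width: 88.0
grasp_force: 0.0
[(array([307.9, 158.8]), np.int32(593), array([661.5, -55.9,  50. ]))]
rot tool [ 0.002  0.047 -0.016] norm 0.05 | d now-axes [-32.3   7.    8.7] | d after rot [-32.7   6.5   7.1]
1 rows of [-32.3   7.    8.7] [ 0.0021  0.0475 -0.0161]
rot tool [ 0.002  0.047 -0.016] norm 0.05 | d now-axes [-27.    6.7 118.5] | d after rot [-32.7   6.5 117.1]
3 rows of [-9.7  2.2 39.4] [ 0.0007  0.0158 -0.0054]
```

```bash
python3 jog.py '[[-16,3.5,4,0.001,0.024,-0.008],[-16,3.5,4,0.001,0.024,-0.008],[0,0,0,0,0,0],[0,0,0,0,0,0]]'
python3 - <<'E'
from kin import *
z=zd(115.7,60);G=np.array([660.5,-55,31]);plan(G+2*z,z,-yd(115.7))
E
```

```text
t: 10.8
ee_pos: [704.6, -136.7, 95.0]
orientation: [-1.151, -1.85, -0.667]
ft_force: [0.1, 0.4, 0.4]
width: 87.7
grasp_force: 0.0
rot tool [0.   0.01 0.01] norm 0.014 | d now-axes [ -7.9  -4.4 114.4] | d after rot [ -9.1  -4.3 114.3]
3 rows of [-2.8 -1.5 38.1] [0.0002 0.0033 0.0032]
```

```bash
python3 jog.py '[[-2.8,-1.5,38,0,0.0033,0.0032],[-2.8,-1.5,38,0,0.0033,0.0032],[-2.8,-1.5,38,0,0.0033,0.0032],[0,0,0,0,0,0],[0,0,0,0,0,0]]'
python3 jog.py '[[0,0,0,0,0,0],[0,0,0,0,0,0],[0,0,0,0,0,0],[0,0,0,0,0,0],[0,0,0,0,0,0]]' 40
python3 jog.py '[[0,0,0,0,0,0],[0,0,0,0,0,0]]'
```

```text
t: 11.22
ee_pos: [659.4, -52.3, 31.8]
orientation: [-1.151, -1.836, -0.666]
ft_force: [0.8, -0.3, 1.1]
width: 88.0
grasp_force: 0.0
t: 11.63
ee_pos: [660.9, -55.1, 31.1]
orientation: [-1.154, -1.836, -0.669]
ft_force: [0.1, 0.3, -0.1]
width: 58.0
grasp_force: 0.0
t: 11.8
ee_pos: [660.7, -54.9, 30.9]
orientation: [-1.153, -1.835, -0.669]
ft_force: [0.7, -2.7, 3.4]
width: 53.8
grasp_force: 30.0
```

```bash
python3 jog.py '[[35,0,-20,0,0,0],[35,0,-20,0,0,0],[35,0,-20,0,0,0],[0,0,0,0,-0.12,0],[0,0,0,0,-0.12,0]]'
python3 jog.py '[[0,0,0,0,-0.12,0],[0,0,0,0,-0.12,0],[0,0,0,0,-0.12,0],[0,0,0,0,-0.12,0],[0,0,0,0,-0.12,0]]'
python3 jog.py '[[0,0,0,0,-0.12,0],[0,0,0,0,-0.12,0],[0,0,0,0,-0.12,0],[0,0,0,0,-0.12,0],[0,0,0,0,-0.12,0]]'
python3 - <<'E'
from kin import *
print(ctrl.get_obs()["qpos"].round(2))
a=ctrl.get_image("top");m=np.zeros((420,560),bool);m[165:210,130:180]=1
for c,s in blobs(orange(a)&m,80)[0]: print(c,s,plane(a,c,60))
z=zd(98.1,-30);plan(np.array([464.5,273.7,130])+2*z,z,-yd(98.1))
E
```

```text
t: 12.22
ee_pos: [661.2, -55.8, 152.4]
orientation: [-1.283, -2.04, -0.548]
ft_force: [-0.8, 0.7, -1.7]
width: 53.6
grasp_force: 30.0
t: 12.63
ee_pos: [660.4, -54.5, 152.3]
orientation: [-1.58, -2.513, -0.165]
ft_force: [-0.3, 0.1, -1.3]
width: 53.7
grasp_force: 30.0
t: 13.05
ee_pos: [660.3, -53.6, 152.5]
orientation: [1.485, 2.361, -0.292]
ft_force: [0.3, -0.7, -1.9]
width: 53.9
grasp_force: 30.0
[ 0.06  0.54  1.73 -0.53  0.78 -0.03]
[152.97076023 188.50877193] [141 175  25  26 171] [589.47060252 297.15633333  60.        ]
rot tool [ 0.139 -0.119  0.275] norm 0.33 | d now-axes [ 355.7  -33.5 -127.7] | d after rot [ 313.8 -146.2 -155.1]
10 rows of [ 34.3  -8.5 -14.3] [ 0.0139 -0.0119  0.0275]
```

```bash
python3 jog.py '[[34.3,-8.5,-14.3,0.014,-0.012,0.0275],[34.3,-8.5,-14.3,0.014,-0.012,0.0275],[34.3,-8.5,-14.3,0.014,-0.012,0.0275],[34.3,-8.5,-14.3,0.014,-0.012,0.0275],[34.3,-8.5,-14.3,0.014,-0.012,0.0275]]'
python3 jog.py '[[34.3,-8.5,-14.3,0.014,-0.012,0.0275],[34.3,-8.5,-14.3,0.014,-0.012,0.0275],[34.3,-8.5,-14.3,0.014,-0.012,0.0275],[34.3,-8.5,-14.3,0.014,-0.012,0.0275],[34.3,-8.5,-14.3,0.014,-0.012,0.0275]]'
python3 jog.py '[[0,0,0,0,0,0],[0,0,0,0,0,0]]'
python3 - <<'E'
from kin import *
z=zd(98.1,-30);plan(np.array([464.5,273.7,70])+2*z,z,-yd(98.1))
E
```

```text
t: 13.52
ee_pos: [549.0, 102.8, 147.7]
orientation: [1.645, 2.215, -0.386]
ft_force: [0.7, 0.4, -1.3]
width: 53.9
grasp_force: 30.0
t: 13.93
ee_pos: [465.1, 273.7, 132.9]
orientation: [1.785, 2.054, -0.474]
ft_force: [0.8, 0.0, -1.2]
width: 54.0
grasp_force: 30.0
t: 14.1
ee_pos: [465.9, 274.0, 132.5]
orientation: [1.78, 2.058, -0.472]
ft_force: [1.0, -0.2, -0.7]
width: 53.8
grasp_force: 30.0
rot tool [-0.005 -0.013  0.005] norm 0.015 | d now-axes [30.5 -1.  56.5] | d after rot [31.2 -1.5 56.1]
2 rows of [15.3 -0.6 28.2] [-0.0026 -0.0064  0.0024]
```

```bash
python3 jog.py '[[15.3,-0.6,28.2,-0.0026,-0.0064,0.0024],[15.3,-0.6,28.2,-0.0026,-0.0064,0.0024],[10,0,17.3,0,0,0],[0,0,0,0,0,0],[0,0,0,0,0,0]]'
python3 - <<'E'
from kin import *
z=zd(98.1,-30);plan(np.array([464.5,273.7,40])+2*z,z,-yd(98.1))
ims=[ctrl.get_image(n) for n in("top","scene")]
out=np.zeros((400,800,3),np.uint8)
for i,a in enumerate(ims):
    u,v=map(int,pix(a,[464,274,50]));out[:,i*400:i*400+395]=cv2.resize(a["img"][v-50:v+50,u-50:u+50,::-1],(395,400),interpolation=3)
cv2.imwrite("pics/t1.png",out)
E
```

```text
t: 14.52
ee_pos: [465.4, 269.0, 48.6]
orientation: [1.778, 2.039, -0.479]
ft_force: [0.5, 0.1, -1.2]
width: 53.9
grasp_force: 30.0
rot tool [-0.003  0.002 -0.004] norm 0.005 | d now-axes [ 8.4 -0.2  7.1] | d after rot [ 8.4 -0.2  7.1]
1 rows of [ 8.4 -0.2  7.1] [-0.0029  0.0025 -0.0038]
```

View pics/t1.png

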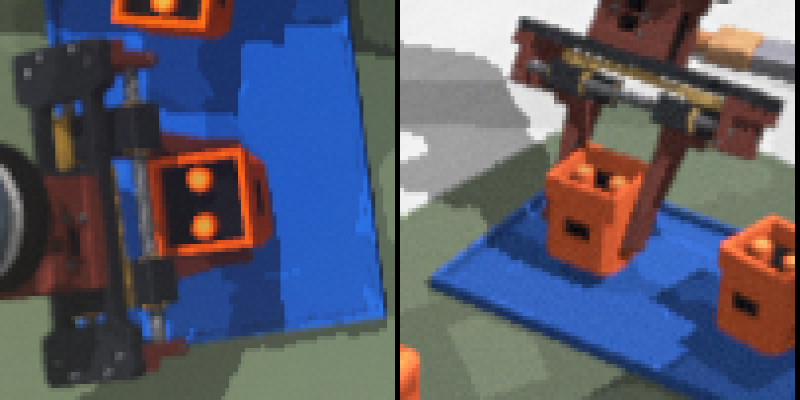

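The held housing is underside up with both bosses showing, at (200,180) and (203,227) in the top crop. It is clear of the checked one, so I lower it until contact.

```bash
python3 jog.py '[[4,0,3,0,0,0],[4,0,4,0,0,0],[0,0,0,0,0,0]]'; python3 jog.py '[[0.6,0,1,0,0,0],[0,0,0,0,0,0]]'; python3 jog.py '[[0.6,0,1,0,0,0],[0,0,0,0,0,0]]'
```

```text
t: 14.87
ee_pos: [465.2, 274.5, 39.0]
orientation: [1.777, 2.04, -0.473]
ft_force: [0.4, 0.4, -1.5]
width: 53.9
grasp_force: 30.0
t: 15.03
ee_pos: [465.1, 274.2, 37.9]
orientation: [1.777, 2.039, -0.474]
ft_force: [0.1, 0.5, -1.8]
width: 53.4
grasp_force: 30.0
t: 15.2
ee_pos: [465.0, 274.2, 36.6]
orientation: [1.777, 2.039, -0.475]
ft_force: [-0.2, -0.5, -1.4]
width: 54.3
grasp_force: 30.0
```

```bash
python3 jog.py '[[0.8,0,1.4,0,0,0],[0,0,0,0,0,0]]'; python3 jog.py '[[0.6,0,1,0,0,0],[0,0,0,0,0,0]]'; python3 jog.py '[[0.6,0,1,0,0,0],[0,0,0,0,0,0]]'
```

```text
t: 15.37
ee_pos: [465.3, 274.3, 35.2]
orientation: [1.777, 2.039, -0.474]
ft_force: [-0.0, 0.3, 0.1]
width: 53.7
grasp_force: 30.0
t: 15.53
ee_pos: [465.3, 274.3, 35.1]
orientation: [1.776, 2.038, -0.475]
ft_force: [-2.8, 0.7, 10.0]
width: 53.7
grasp_force: 30.0
t: 15.7
ee_pos: [465.4, 274.3, 35.0]
orientation: [1.776, 2.037, -0.475]
ft_force: [-4.7, 1.3, 19.5]
width: 53.8
grasp_force: 30.0
```

```bash
python3 jog.py '[[-0.6,0,-1,0,0,0],[0,0,0,0,0,0],[0,0,0,0,0,0],[0,0,0,0,0,0],[0,0,0,0,0,0]]' 88
python3 jog.py '[[0,0,-12,0,0,0],[0,0,-35,0,0,0],[0,0,-40,0,0,0],[0,0,-40,0,0,0],[0,0,0,0,0,0]]'
python3 - <<'E'
from kin import *
q0=[0,.7,1.6,.5,1.2,-1]
print("pick");path([487.4,24,38],105.4,-1,(60,75),q0)
print("flip");path([520,-60,260],105.4,-1,(75,90),q0);path([520,-60,260],105.4,1,(75,90,100),[0,.7,1.6,.5,1.2,2.1])
print("box");path([557,-286,60],105.4,1,(90,45,20,0),[-.5,.7,1.6,.5,1.2,2.1]);path([557,-286,60],80,1,(0,),[-.5,.7,1.6,.5,1.2,2.1])
for a in(60,90,105.4,120): path([557,-286,100],a,1,(30,),[-.5,.7,1.6,.5,1.2,2.1])
z=zd(105.4,60);plan([500,130,230],zd(105.4,20),-yd(105.4));print(ctrl.get_obs()["qpos"].round(2))
a=ctrl.get_image("top");m=np.zeros((420,560),bool);m[165:290,120:215]=1
for c,s in blobs(orange(a)&m,60)[0]: print(c,s,plane(a,c,60))
E
```

```text
t: 16.12
ee_pos: [465.0, 274.0, 33.6]
orientation: [1.777, 2.039, -0.475]
ft_force: [-0.4, -0.3, -1.0]
width: 83.8
grasp_force: 0.0
t: 16.53
ee_pos: [458.5, 343.2, 150.5]
orientation: [1.778, 2.041, -0.457]
ft_force: [1.2, 0.3, 1.0]
width: 87.9
grasp_force: 0.0
pick
  60 0.0 [-0.4   0.92  1.75  0.77  1.36 -1.2 ]
  75 0.0 [-0.43  1.06  1.67  0.83  1.58 -1.26]
flip
  75 0.0 [-0.52  0.75  1.58  0.8   1.9  -1.  ]
  90 0.0 [-0.53  0.87  1.56  0.91  2.06 -1.03]
  75 0.0 [-0.52  0.75  1.58  0.8   1.9   2.14]
  90 0.0 [-0.53  0.87  1.56  0.91  2.06  2.11]
  100 0.0 [-0.53  0.94  1.55  0.98  2.17  2.1 ]
box
  90 0.0 [-0.74  1.33  0.98  0.75  2.24  2.09]
  45 0.0 [-0.68  0.96  1.32  0.42  1.56  2.03]
  20 0.0 [-0.6   0.77  1.54  0.25  1.11  2.13]
  0 0.0 [-0.49  0.67  1.71  0.    0.76  2.38]
  0 0.1525 [-0.55  0.66  1.74  0.19  0.73  2.54]
  30 0.0 [-0.72  0.67  1.69  0.63  0.99  2.53]
  30 0.0 [-0.68  0.75  1.52  0.42  1.24  2.25]
  30 0.0 [-0.64  0.78  1.45  0.32  1.35  2.09]
  30 0.0 [-0.6   0.81  1.39  0.22  1.42  1.94]
rot tool [ 0.001  0.866 -0.133] norm 0.876 | d now-axes [-227.8   12.1   38.2] | d after rot [-176.4  -16.7 -148.8]
8 rows of [-29.2  -0.2  -6.3] [ 1.000e-04  1.082e-01 -1.660e-02]
[ 0.82  0.62  1.64 -0.42  1.25  0.89]
[153.25550661 188.72687225] [141 175  26  26 227] [588.97263709 296.49504764  60.        ]
[162.93382353 244.44117647] [149 231  26  26 136] [462.67724858 271.41226369  60.        ]
```

```bash
python3 jog.py '[[-29.2,0,-6.3,0,0.108,-0.0166],[-29.2,0,-6.3,0,0.108,-0.0166],[-29.2,0,-6.3,0,0.108,-0.0166],[-29.2,0,-6.3,0,0.108,-0.0166],[-29.2,0,-6.3,0,0.108,-0.0166]]'
python3 jog.py '[[-29.2,0,-6.3,0,0.108,-0.0166],[-29.2,0,-6.3,0,0.108,-0.0166],[-29.2,0,-6.3,0,0.108,-0.0166]]'
python3 - <<'E'
from kin import *
z=zd(105.4,73);print(ctrl.get_obs()["qpos"].round(2));plan(np.array([487.4,24,38])-108*z+[0,0,90],z,-yd(105.4))
E
```

```text
t: 17.0
ee_pos: [477.9, 211.5, 217.8]
orientation: [-1.953, -2.433, 0.004]
ft_force: [0.7, 0.1, -1.2]
width: 87.9
grasp_force: 0.0
t: 17.25
ee_pos: [497.2, 130.4, 226.0]
orientation: [-1.747, -2.276, -0.269]
ft_force: [0.7, 0.3, 1.1]
width: 87.8
grasp_force: 0.0
[ 0.06  0.32  1.87  0.36  1.06 -0.4 ]
rot tool [-0.004  0.955 -0.012] norm 0.955 | d now-axes [-214.1  -35.9   -0.5] | d after rot [-123.   -37.7 -174.9]
8 rows of [-25.4  -4.6 -11.3] [-0.0004  0.1193 -0.0015]
```

```bash
python3 jog.py '[[-25.4,-4.6,-11.3,0,0.119,-0.0015],[-25.4,-4.6,-11.3,0,0.119,-0.0015],[-25.4,-4.6,-11.3,0,0.119,-0.0015],[-25.4,-4.6,-11.3,0,0.119,-0.0015],[-25.4,-4.6,-11.3,0,0.119,-0.0015]]'
python3 jog.py '[[-25.4,-4.6,-11.3,0,0.119,-0.0015],[-25.4,-4.6,-11.3,0,0.119,-0.0015],[-25.4,-4.6,-11.3,0,0.119,-0.0015],[0,0,0,0,0,0],[0,0,0,0,0,0]]'
python3 - <<'E'
from kin import *
z=zd(105.4,73);print(ctrl.get_obs()["qpos"].round(2));plan(np.array([487.4,24,38])-108*z,z,-yd(105.4))
E
```

```text
t: 17.67
ee_pos: [510.6, -8.0, 207.3]
orientation: [-1.412, -1.842, -0.687]
ft_force: [1.1, -0.1, -0.3]
width: 87.6
grasp_force: 0.0
t: 18.08
ee_pos: [512.7, -75.4, 154.3]
orientation: [-1.199, -1.556, -0.87]
ft_force: [-0.4, -0.0, 0.3]
width: 88.0
grasp_force: 0.0
[-0.55  0.89  1.57  0.73  1.78 -1.1 ]
rot tool [-0.003  0.    -0.014] norm 0.014 | d now-axes [-81.2   3.2  24. ] | d after rot [-81.3   2.   24. ]
3 rows of [-27.1   0.9   8. ] [-0.0011  0.     -0.0047]
```

```bash
python3 jog.py '[[-27.1,0.9,8,-0.001,0,-0.005],[-27.1,0.9,8,-0.001,0,-0.005],[-27.1,0.9,8,-0.001,0,-0.005],[0,0,0,0,0,0],[0,0,0,0,0,0]]'
python3 - <<'E'
from kin import *
z=zd(105.4,73);plan(np.array([487.4,24,38])+2*z,z,-yd(105.4))
im=ctrl.get_image("wrist");cv2.imwrite("pics/w2.png",im["img"][:,:,::-1])
E
```

```text
t: 18.5
ee_pos: [518.1, -74.8, 76.9]
orientation: [-1.188, -1.58, -0.883]
ft_force: [-0.2, 0.9, -0.2]
width: 87.9
grasp_force: 0.0
rot tool [-0.002  0.009  0.011] norm 0.014 | d now-axes [ -6.   -3.2 112.4] | d after rot [ -7.   -3.3 112.3]
3 rows of [-2.1 -1.1 37.4] [-0.0006  0.003   0.0037]
```

View pics/w2.png

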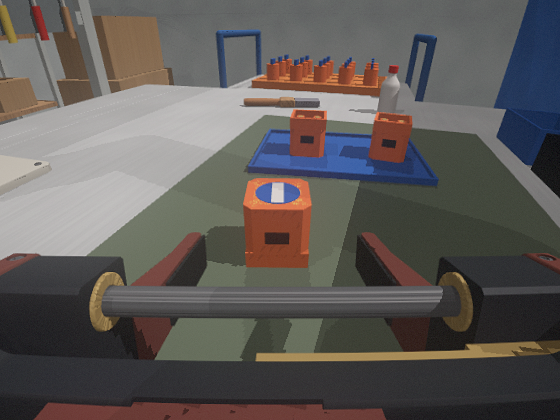

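The near housing is square between the fingers at (278,220), and both housings in the tray stand upright. I grip it and lift.

```bash
python3 jog.py '[[-2.1,-1.1,37.4,-0.001,0.003,0.004],[-2.1,-1.1,37.4,-0.001,0.003,0.004],[-2.1,-1.1,37.4,-0.001,0.003,0.004],[0,0,0,0,0,0],[0,0,0,0,0,0]]'
python3 jog.py '[[0,0,0,0,0,0],[0,0,0,0,0,0],[0,0,0,0,0,0],[0,0,0,0,0,0],[0,0,0,0,0,0]]' 40
python3 jog.py '[[0,0,0,0,0,0],[0,0,0,0,0,0]]'
python3 jog.py '[[38,0,-12,0,0,0],[38,0,-12,0,0,0],[38,0,-12,0,0,0],[38,0,-12,0,0,0],[38,0,-12,0,0,0]]'
python3 - <<'E'
from kin import *
o=ctrl.get_obs();print(o["qpos"].round(2));plan([520,-60,270],zd(105.4,73),-yd(105.4))
E
```

```text
t: 18.97
ee_pos: [486.6, 26.3, 37.7]
orientation: [-1.192, -1.564, -0.882]
ft_force: [0.8, 0.4, 0.0]
width: 87.8
grasp_force: 0.0
t: 19.38
ee_pos: [487.1, 24.1, 35.6]
orientation: [-1.195, -1.562, -0.884]
ft_force: [0.8, 0.1, -0.4]
width: 57.9
grasp_force: 0.0
t: 19.55
ee_pos: [486.9, 24.4, 35.5]
orientation: [-1.195, -1.561, -0.884]
ft_force: [0.8, -2.4, 2.6]
width: 53.7
grasp_force: 30.0
t: 19.97
ee_pos: [487.0, 22.9, 235.8]
orientation: [-1.195, -1.56, -0.882]
ft_force: [0.9, -0.7, -1.5]
width: 54.3
grasp_force: 30.0
[-0.43  0.7   1.75  0.84  1.74 -1.05]
rot tool [ 0.002 -0.002 -0.003] norm 0.004 | d now-axes [  7.   10.  -94.8] | d after rot [  6.8   9.8 -94.8]
3 rows of [  2.3   3.3 -31.6] [ 0.0006 -0.0006 -0.0012]
```

```bash
python3 jog.py '[[0,0,-31.6,0,0,0.1208],[0,0,-31.6,0,0,0.1208],[0,0,-31.6,0,0,0.1208],[0,0,0,0,0,0.1208],[0,0,0,0,0,0.1208]]'
python3 jog.py '[[0,0,0,0,0,0.1208],[0,0,0,0,0,0.1208],[0,0,0,0,0,0.1208],[0,0,0,0,0,0.1208],[0,0,0,0,0,0.1208]]'
python3 jog.py '[[0,0,0,0,0,0.1208],[0,0,0,0,0,0.1208],[0,0,0,0,0,0.1208],[0,0,0,0,0,0.1208],[0,0,0,0,0,0.1208]]'
python3 jog.py '[[0,0,0,0,0,0.1208],[0,0,0,0,0,0.1208],[0,0,0,0,0,0.1208],[0,0,0,0,0,0.1208],[0,0,0,0,0,0.1208]]'
python3 jog.py '[[0,0,0,0,0,0.1208],[0,0,0,0,0,0.1208],[0,0,0,0,0,0.1208],[0,0,0,0,0,0.1208],[0,0,0,0,0,0.1208]]'
python3 - <<'E'
from kin import *
o=ctrl.get_obs();print(o["qpos"].round(2));plan([512,-60,270],zd(105.4,103),yd(105.4))
E
```

```text
t: 20.38
ee_pos: [512.0, -66.4, 262.1]
orientation: [-1.552, -1.089, -0.478]
ft_force: [-0.1, 0.9, -1.3]
width: 53.6
grasp_force: 30.0
t: 20.8
ee_pos: [511.1, -64.6, 261.6]
orientation: [-1.777, -0.57, -0.06]
ft_force: [0.3, 0.3, -1.1]
width: 53.9
grasp_force: 30.0
t: 21.22
ee_pos: [511.1, -64.6, 261.6]
orientation: [-1.881, -0.016, 0.356]
ft_force: [0.0, 0.6, -2.0]
width: 53.7
grasp_force: 30.0
t: 21.63
ee_pos: [511.1, -64.6, 261.6]
orientation: [-1.856, 0.561, 0.764]
ft_force: [-0.5, 0.1, -1.4]
width: 54.0
grasp_force: 30.0
t: 22.05
ee_pos: [511.1, -64.6, 261.6]
orientation: [-1.692, 1.147, 1.151]
ft_force: [-0.8, -0.1, -2.2]
width: 53.5
grasp_force: 30.0
[-0.54  0.72  1.6   0.77  1.88  2.02]
rot tool [ 0.027 -0.521  0.11 ] norm 0.534 | d now-axes [-9.  -3.1  1.6] | d after rot [-7.3 -2.1  6. ]
5 rows of [-1.7 -0.5  0.7] [ 0.0055 -0.1043  0.0221]
```

```bash
python3 jog.py '[[0,0,0,0.005,-0.104,0.022],[0,0,0,0.005,-0.104,0.022],[0,0,0,0.005,-0.104,0.022],[0,0,0,0.005,-0.104,0.022],[0,0,0,0.005,-0.104,0.022]]'
python3 jog.py '[[0,0,0,0,0,0],[0,0,0,0,0,0],[0,0,0,0,0,0],[0,0,0,0,0,0]]'
python3 - <<'E'
from kin import *
o=ctrl.get_obs();print(o["qpos"].round(2));plan([512,-60,270],zd(105.4,103),yd(105.4))
ims=[ctrl.get_image(n) for n in("top","scene")]
out=np.zeros((400,800,3),np.uint8)
for i,a in enumerate(ims):
    u,v=map(int,pix(a,[512,-60,280]));out[:,i*400:i*400+395]=cv2.resize(a["img"][v-50:v+50,u-50:u+50,::-1],(395,400),interpolation=3)
cv2.imwrite("pics/f1.png",out)
plan([557,-286,200],zd(105.4,20),yd(105.4))
E
```

```text
t: 22.47
ee_pos: [511.4, -65.1, 261.6]
orientation: [-1.214, 0.914, 1.523]
ft_force: [-0.0, -0.0, -1.3]
width: 54.2
grasp_force: 30.0
t: 22.8
ee_pos: [511.7, -64.8, 263.0]
orientation: [-1.222, 0.916, 1.518]
ft_force: [0.0, 0.2, -1.7]
width: 54.1
grasp_force: 30.0
[-0.54  0.96  1.56  0.98  2.21  2.08]
rot tool [ 0.006 -0.005  0.008] norm 0.011 | d now-axes [-5.8 -1.7  6. ] | d after rot [-5.8 -1.6  6. ]
1 rows of [-5.8 -1.7  6. ] [ 0.0059 -0.0054  0.008 ]
rot tool [-1.000e-03  1.444e+00  1.100e-02] norm 1.444 | d now-axes [  11.9   16.5 -233.6] | d after rot [233.3  15.  -17.6]
12 rows of [ 13.9   1.4 -16.1] [-1.000e-04  1.203e-01  9.000e-04]
```

View pics/f1.png

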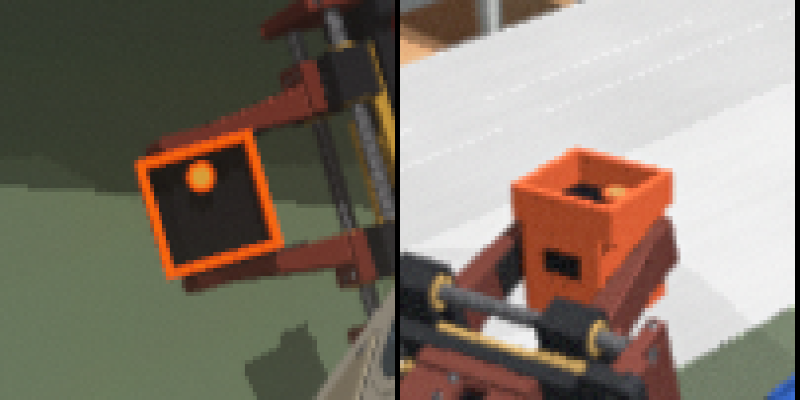

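Only one brass tip, at (201,177), on the held, fully inverted housing, so this is the faulty one. It goes to the box.

```bash
python3 jog.py '[[13.9,1.4,-16.1,0,0.12,0.001],[13.9,1.4,-16.1,0,0.12,0.001],[13.9,1.4,-16.1,0,0.12,0.001],[13.9,1.4,-16.1,0,0.12,0.001],[13.9,1.4,-16.1,0,0.12,0.001]]'
python3 jog.py '[[13.9,1.4,-16.1,0,0.12,0.001],[13.9,1.4,-16.1,0,0.12,0.001],[13.9,1.4,-16.1,0,0.12,0.001],[13.9,1.4,-16.1,0,0.12,0.001],[13.9,1.4,-16.1,0,0.12,0.001]]'
python3 jog.py '[[13.9,1.4,-16.1,0,0.12,0.001],[13.9,1.4,-16.1,0,0.12,0.001],[0,0,0,0,0,0],[0,0,0,0,0,0]]'
python3 - <<'E'
from kin import *
o=ctrl.get_obs();print(o["qpos"].round(2));plan([557,-286,55],zd(105.4,17),yd(105.4))
E
```

```text
t: 23.32
ee_pos: [527.0, -145.5, 194.8]
orientation: [-1.72, 1.303, 1.158]
ft_force: [-0.7, 0.5, -0.9]
width: 53.8
grasp_force: 30.0
t: 23.73
ee_pos: [548.3, -248.1, 185.9]
orientation: [-2.157, 1.643, 0.653]
ft_force: [0.2, -0.2, -2.0]
width: 53.9
grasp_force: 30.0
t: 24.07
ee_pos: [556.1, -285.1, 200.3]
orientation: [-2.304, 1.756, 0.415]
ft_force: [-0.8, 0.3, -1.2]
width: 53.8
grasp_force: 30.0
[-0.6   0.59  1.49  0.23  1.34  2.19]
rot tool [ 0.     0.06  -0.001] norm 0.06 | d now-axes [ 51.7  -0.7 135.8] | d after rot [ 43.5  -0.6 138.6]
4 rows of [12.2 -0.2 34.2] [ 0.      0.0149 -0.0002]
```

```bash
python3 jog.py '[[12.2,0,34.2,0,0.015,0],[12.2,0,34.2,0,0.015,0],[12.2,0,34.2,0,0.015,0],[12.2,0,34.2,0,0.015,0],[0,0,0,0,0,0]]'
python3 jog.py '[[3.5,0,11.5,0,0,0],[0,0,0,0,0,0],[0,0,0,0,0,0]]'
python3 jog.py '[[1.2,0,4,0,0,0],[0,0,0,0,0,0]]'
```

```text
t: 24.48
ee_pos: [550.5, -283.1, 45.0]
orientation: [-2.336, 1.785, 0.375]
ft_force: [-1.3, 0.6, -2.0]
width: 53.7
grasp_force: 30.0
t: 24.73
ee_pos: [556.4, -287.4, 41.7]
orientation: [-2.339, 1.785, 0.351]
ft_force: [-0.3, -1.0, -1.3]
width: 53.8
grasp_force: 30.0
t: 24.9
ee_pos: [556.5, -287.6, 37.8]
orientation: [-2.34, 1.786, 0.348]
ft_force: [-0.2, 1.3, -0.6]
width: 53.9
grasp_force: 30.0
```

```bash
python3 jog.py '[[1,0,3,0,0,0],[0,0,0,0,0,0]]'
python3 jog.py '[[0,0,0,0,0,0],[0,0,0,0,0,0],[0,0,0,0,0,0],[0,0,0,0,0,0],[0,0,0,0,0,0]]' 88
python3 jog.py '[[0,0,-15,0,0,0],[0,0,-35,0,0,0],[0,0,-40,0,0,0],[0,0,-40,0,0,0],[0,0,-40,0,0,0]]'
python3 jog.py '[[0,0,0,0,0,0],[0,0,0,0,0,0],[0,0,0,0,0,0],[0,0,0,0,0,0],[0,0,0,0,0,0]]'
python3 - <<'E'
from kin import *
ims=[ctrl.get_image(n) for n in("top","scene")]
cv2.imwrite("pics/end.png",np.hstack([cv2.resize(a["img"][:,:,::-1],(400,300),interpolation=3) for a in ims]))
a=ims[0];m=np.zeros((420,560),bool);m[165:290,120:215]=1
for c,s in blobs(orange(a)&m,60)[0]: print(c,s,plane(a,c,60).round(0))
E
```

```text
t: 25.07
ee_pos: [556.0, -287.3, 33.9]
orientation: [-2.34, 1.786, 0.35]
ft_force: [0.2, 0.4, -1.1]
width: 53.7
grasp_force: 30.0
t: 25.48
ee_pos: [555.9, -287.2, 33.6]
orientation: [-2.34, 1.786, 0.351]
ft_force: [-0.1, 0.1, 0.1]
width: 83.7
grasp_force: 0.0
t: 25.9
ee_pos: [569.1, -335.1, 197.7]
orientation: [-2.34, 1.786, 0.352]
ft_force: [0.4, -0.3, 0.3]
width: 87.7
grasp_force: 0.0
t: 26.32
ee_pos: [568.4, -333.9, 194.1]
orientation: [-2.34, 1.785, 0.357]
ft_force: [-0.1, 0.2, -0.1]
width: 87.8
grasp_force: 0.0
[153.20238095 188.31746032] [141 175  26  26 252] [590. 297.  60.]
[162.29166667 243.76190476] [149 231  26  26 168] [464. 273.  60.]
```

View pics/end.png

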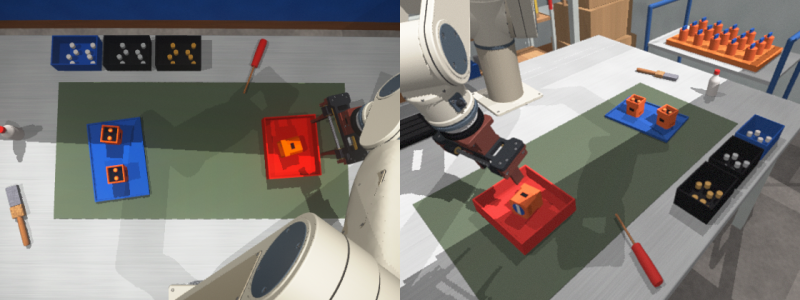

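The good housing stands at (117,174) beside the checked one at (110,135), both with two bosses up. The faulty one lies in the red box at (291,147), and the gripper is clear, so I hand in.

```bash
python3 -c "
from workcell import ctrl
print(ctrl.close_job())"
```

```text
the job is handed in; nothing more can be done
None
```

I handed the job in at 26 s with no verdict shown: the good housing is underside up in the tray, the faulty one was turned over outside the red box and now lies in it, and the checked one is where it was.

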